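Open the lamp supply box

TASK

I need to get at the terminals in the grey lamp supply box. Lift the wooden slide block off the box, keeping it level, and set it down flat on the bare worktop; then take the driver from its stand, turn the slotted cross bar on the cover anticlockwise with the blade, without touching the bar with the fingers, until the bar lies along the box, and put the driver back in its stand. Finally lift the cover off and lay it flat, right way up, on the bare worktop; drop nothing and leave the other things where they are.

Things in the scene. Friction and masses are not known exactly. Their poses are not given: they have to be found in the camera images.
- block_mid (a point): Centre of the wooden slide block that lies across the top of the box: 42 mm (its x) by 110 mm (its y) by 26 mm high (z), about 0.1 kg, to be gripped across the 42 mm. At the start it rests on the cover's two rails, roughly square to the box and over the cross bar, its underside 62 mm over the worktop.
- box: Lamp supply box, a metal casting fixed to the worktop. Origin on the worktop under its middle, x along its length, z up. Walls 138 mm (x) by 48 mm (y), 44 mm high, open at the top; end flanges 5 mm high make it 176 mm long. Terminals and a central pillar are inside.
- cover_mid (a point): Middle of the loose grey cover, 17 mm over its lower edge, axes parallel to the box's at the start. 150 mm (x) by 60 mm (y) by 34 mm high, 0.18 kg; it may be gripped across the 60 mm, on its smooth long sides. On the box its lower edge is 28 mm over the worktop. It lifts straight off once the cross bar lies along the box.
- cover: The same cover, origin under its middle at its lower edge. Long side walls 4 mm thick reach 16 mm down over the box's walls (2 mm play) and 14 mm up as rails over the top plate. The plate is 4 mm thick, its top 48 mm over the worktop while on the box, with an opening 50 mm (x) by 30 mm (y) in the middle through which the cross bar stands.
- slot (a point): Mouth of the driver slot in the middle of the top of the cross bar, 59 mm over the worktop, on the bar's vertical turning axis. x runs along bar and slot, z up. The steel bar is 44 mm long, 14 mm wide, 10 mm high, 1 mm over the cover's plate, its top 3 mm below the rails' tops; the slot is 24 mm long, 6 mm wide, 7 mm deep, closed at both ends, so the blade has 0.2 rad of play.
- fastener (a joint): Turn of the cross bar, rad: 0 is square across the box (cover locked), growing anticlockwise seen from above; from about 1.2 the bar passes the cover's opening, 1.57 is along the box, at a stop. It starts at 0.15 to 0.4, turns with light friction (about 0.06 N m) and stays where it is left.
- driver_grip (a point): Centre of the driver's handle, on its axis, 100 mm over the tip; z points from tip to handle, x along the blade's width. The handle is a hexagon 26 mm across flats, one pair of flats facing the driver's y, the next pairs at 60 degrees; it reaches from 62 to 142 mm over the tip and narrows in the last 14 mm.
- driver_tip (a point): Tip of the driver's blade, same axes as the grip. The blade is 14 mm wide (x), 3 mm thick (y), 12 mm long, below a round shank 9 mm thick.
- driver: The same driver, 0.11 kg, origin at the blade's tip. In its stand it is upright, the tip 10 mm over the worktop, the handle's lower end resting on the stand's rim.
- block: The same slide block, origin under its middle.
- stand_mouth (a point): Centre of the mouth of the driver's stand, a fixed upright tube on a round foot 72 mm across and 7 mm high. The mouth is 72 mm over the worktop; the bore is 22 mm wide and deep enough for blade and shank; the tube is 33 mm wide outside. To its right stands a fixed microscope (y below -0.24 at x over 0.58; eyepieces over z = 0.37 from x = 0.47, y = -0.32).
- patch_front (a point): On the worktop (z = 0), middle of a bare patch 75 mm (x) by 130 mm (y) between the box and the worktop's front edge, big enough for the block laid with its length along y.
- patch_left (a point): On the worktop (z = 0), middle of a second bare patch 75 mm (x) by 170 mm (y), farther left along the front edge, big enough for the cover laid with its length along y. A fixed analyser 0.65 m high stands behind it: front (door handle) from x = 0.54 on, right side at y = 0.28; keep the arm clear of it, also on the way.
- slide_block_a: Flat wooden slide block 150x50x26 mm, a bystander at the back; leave it alone. Origin under its middle.
- slide_block_b: Thick wooden slide block 150x56x44 mm, a bystander at the back; leave it alone. Origin under its middle.
- mug: Mug about 92 mm across and 95 mm high, a bystander to the right of the box; leave it alone. Origin under its middle.
- dropper: Dropper bottle 35 mm across, 104 mm high, a bystander behind and to the left of the box; leave it alone. Origin under its middle.
- coverslip_box: Flat box 34x64x18 mm, a bystander at the back left; leave it alone. Origin under its middle.
- petri_dish: Round covered dish 62 mm across, 15 mm high, a bystander to the right; leave it alone. Origin under its middle.
- marker: Slim marker pen 140x12x14 mm lying to the left of the box, a bystander; leave it alone. Origin under its middle.
- stapler: Stapler 120x30x43 mm, a bystander at the far right; leave it alone. Origin under its middle.

How it is judged:
On the way, in this order (a step that is already met when the one before it is completed fails the run):
1. the slide block lies flat on the worktop, let go (height (world z) of block_mid below 0.018 m and angle between block_mid's own z axis and vertical below 0.1 rad and contact force between the fingers and block below 0.05 N), for 0.2 s.
2. the cross bar is turned along the box by the held driver, upright, its blade in the slot (value of joint fastener above 1.25 rad and distance between driver_tip and slot below 0.01 m and angle between driver_grip's own z axis and vertical below 0.25 rad and contact force between the fingers and driver above 1 N), for 0.1 s.
3. the driver stands in its stand again, let go (horizontal distance between driver_grip and stand_mouth below 0.01 m and angle between driver_grip's own z axis and vertical below 0.12 rad and z of driver_grip in the frame of stand_mouth below 0.043 m and contact force between the fingers and driver below 0.05 N), for 0.2 s.
At the end, for the whole second after the job is handed in: Block flat on the worktop (centre under 18 mm high, tilt under 0.1 rad); cross bar over 1.2 rad; driver upright in its stand, down on the rim (within 10 mm of the axis, tilt under 0.12 rad); cover flat, right way up, on the worktop (middle under 21 mm high, tilt under 0.1 rad); all at rest (height (world z) of block_mid below 0.018 m and angle between each of block_mid, cover_mid's own z axis and vertical below 0.1 rad and horizontal distance between driver_grip and stand_mouth below 0.01 m and angle between driver_grip's own z axis and vertical below 0.12 rad and z of driver_grip in the frame of stand_mouth below 0.043 m and value of joint fastener above 1.2 rad and height (world z) of cover_mid below 0.021 m and linear speed of each of block, cover, driver below 0.02 m/s); the robot touches nothing.
It fails at once if the fingers press on the cross bar (over 1 N) (contact force between the fingers and fastener above 1 N).
It fails at once if the slide block is tipped (over 0.5 rad) (angle between block_mid's own z axis and vertical above 0.5 rad).
It fails at once if the block, the driver or the cover falls (over 0.7 m/s while not held) ((linear speed of block above 0.7 m/s and contact force between the fingers and block below 0.05 N) or (linear speed of driver above 0.7 m/s and contact force between the fingers and driver below 0.05 N) or (linear speed of cover above 0.7 m/s and contact force between the fingers and cover below 0.05 N)).
It fails at once if a bystander is pushed more than 30 mm (distance of any of slide_block_a, slide_block_b, mug, dropper, coverslip_box, petri_dish, marker, stapler from where it was at the start of the episode above 0.03 m).
It also fails if it takes over 72 s, if anything falls off the work surface, if the arm or the gripper's body presses on something with over 40 N, if the wrist force passes 120 N, or if a joint passes its speed limit or range.

ROBOT

A 6-joint arm with a two-finger parallel gripper is mounted at the origin on a cart in front of the work surface, level with it; the furniture and walls round the work are solid. World frame = base frame: x ahead of the robot, y to its left, z up, the work surface at z = 0. Lengths are in m, angles in rad, forces in N, time in s.
With the tool pointing down it reaches from about 0.3 to 0.85 m from the base axis. Payload 4.2 kg.
Tool frame: the origin (TCP) lies at the centre of the arm's flange, where the gripper is bolted on; the fingertips stand 191 mm ahead of it and the grasp point (between the pads) lies 172 mm ahead of it; z points along the fingers, y is the line along which they close (so a half turn about z gives the same grasp; the last joint's range is limited). The gripper opens to 91 mm and grips with 3 to 60 N. Pads are 32 mm wide; open, the fingers measure 118 mm over their backs; the gripper's body (76 mm by 178 mm) begins 60 mm behind the grasp point.
Start: joints at [1.274, 0.32, 1.565, -0, 1.257, -0.02], TCP at [0.157, 0.553, 0.405] pointing down, gripper open.
Joint ranges: [-3.11, 3.11], [-0.84, 2.01], [0.21, 2.61], [-1.34, 4.49], [0.05, 2.63], [-2.56, 2.56]. Speed limits (rad/s): [2.57, 2.57, 3.14, 3.14, 3.14, 3.14].

INTERFACE

Orientations are given as a 3x3 rotation matrix whose columns are the frame's x, y, z axes.
In Python, from station import manip gives the robot as it stands. The module is installed in compiled form; this text tells all that it offers.
- The arm moves only by the shell command python3 -m handwheel 'ROWS' [FORCE]. ROWS is text: rows parted by semicolons, each of 7 numbers parted by spaces: the shift along the tool's x, y, z in mm, then the turn, a rotation vector about the tool's x, y, z in degrees, then the closure, from 0 (fully open) to 1 (shut). A call has 1 to 12 rows; each row shifts and turns the commanded pose from where the row before left it, along the tool's axes as they then stand; what a row does not reach is not made up. A row lasts 1/10 s, in which the tool goes at most 50 mm and 8.59 degrees, less where a joint would pass 70% of its speed; a pose out of reach is approached as far as the arm can. A call is refused whole if a number of a shift passes 50 or a number of a turn 8.59, either way. A call with a gripper value outside its range is refused whole. The fingers move at their own pace and stop on an object; FORCE is the grip in N (left out, the last holds). Time passes only in rows, so rows that do not move let the fingers close. It gives the time, the measured TCP pose, the force, the opening and the grip force at its end, in the units of the state.
- manip.read_state(): the state, without advancing time (a new reading comes with each control period).
- manip.camera(name): name is "scene" or "side" or "wrist"; returns a dict with "pixels" (420x560x3 uint8, red, green, blue), "z_map" (420x560 float32, m along the optical axis (not along the pixel's ray), 0 where there is no reading), "fx", "fy", "cx", "cy" (pixels), "extrinsics" (4x4, takes a point from world to camera coordinates); the wrist camera has in their place "T_tool_cam" (4x4, takes a point from camera to tool coordinates, whose origin is the TCP and whose axes are the flange's). Camera axes: x right, y down, z forward; pixel columns grow to the right and rows downward; lengths in m; the calibration is good to about 2 mm. A picture is of the moment at which its call begins: read the wrist's pose just before it.
- manip.sign_off(): hands the job in; it is judged then, once.
Trained networks look in a picture, given as the dict that the camera call returned (one of the last four; its "shot" number tells which), for a name from the list of things; names that differ only in an ending like _2 or _b are one class to them, and where a whole thing is asked for, a point or a joint stands for the part that bears it (a point fixed in the world has none). Each returns a list of dicts, best first, with "conf" (0 to 1); they miss things now and then, are a little off and sometimes report something else, mostly with a low value. They report only what shows in the picture. A call takes as long as a camera call.
- manip.outline_of(query, picture): "mask" (420x560 bool, what is visible of it) and "bbox" ([left, top, width, height] in pixels, round what is visible of it).
The state is a dict: "t": time; "joint_pos": joint angles; "qd": joint speeds; "effort": joint torques, N m; "eef_pos": TCP position; "orientation": TCP orientation; "ft_force": force on the tool from outside, world axes, zero at the start; "ft_torque": the same for the moment, N m; "gripper_width": finger opening in m; "grasp_force": force on a finger pad.
Only numpy, scipy, OpenCV 4.12 (cv2) and the standard library are available. Lean on these libraries where they do the work, as an engineer would, in place of code of your own. Each camera call takes 0.05 s, during which the arm holds its last target. There are 200 camera calls.

## Working session

There is one attempt and no reset: what is moved stays moved. The work goes in short steps, Python scripts to look and compute and a shell command to move; the robot and the scene stay as the last step left them, time stands still between calls to the robot, and variables do not carry over. Pictures are saved under pics/ and viewed, at most 10 in all, crops included, and the job is handed in when it is done.

```bash
mkdir -p pics; cat > h.py <<'E'
import numpy as np, cv2
from station import manip
def shot(n, save=None):
    s=manip.read_state(); p=manip.camera(n)
    if n=="wrist":
        T=np.eye(4);T[:3,:3]=np.array(s["orientation"]);T[:3,3]=s["eef_pos"]; p["W"]=T@np.array(p["T_tool_cam"])
    else: p["W"]=np.linalg.inv(np.array(p["extrinsics"]))
    if save: cv2.imwrite("pics/"+save+".png",cv2.cvtColor(p["pixels"],cv2.COLOR_RGB2BGR))
    return p
def cloud(p):
    z=p["z_map"];v,u=np.indices(z.shape)
    c=np.stack([(u-p["cx"])/p["fx"]*z,(v-p["cy"])/p["fy"]*z,z],-1)
    w=c@p["W"][:3,:3].T+p["W"][:3,3]; w[z<=0]=np.nan
    return w
def rect(pts):
    r=cv2.minAreaRect((pts[:,:2]*1000).astype(np.float32)); return [np.round(x,1) for x in (r[0],r[1],r[2])]
E
python3 - <<'E'
from h import *
for n in ("scene","side"):
    p=shot(n,n+"0");w=cloud(p)
    print(n,p["W"][:3,3].round(3))
    for q in ["block","box","cover","fastener","driver","mug","dropper","marker","petri_dish"]:
        for o in manip.outline_of(q,p)[:1]:
            P=w[o["mask"]];P=P[~np.isnan(P[:,0])]
            if len(P)>10: print(q,round(o["conf"],2),o["bbox"],np.nanmedian(P,0).round(3),P.min(0).round(3),P.max(0).round(3))
s=manip.read_state();print(s["t"],np.round(s["eef_pos"],3),np.round(s["orientation"],3).tolist(),s["ft_force"])
E
```

```text
scene [-0.328 -0.586  0.603]
block 0.97 [246.6, 203.1, 39.2, 29.2] [ 0.59  -0.037  0.086] [ 0.545 -0.059  0.032] [0.663 0.017 0.092]
box 0.86 [232.7, 223.6, 64.4, 34.3] [ 0.59  -0.045  0.012] [ 0.572 -0.109 -0.001] [0.636 0.068 0.04 ]
cover 0.75 [231.6, 210.3, 62.0, 33.4] [ 0.59  -0.057  0.049] [ 0.554 -0.097  0.002] [0.719 0.099 0.065]
fastener 0.62 [191.7, 173.9, 12.9, 37.8] [0.665 0.225 0.042] [ 0.649  0.212 -0.001] [0.806 0.327 0.104]
driver 0.84 [321.9, 216.0, 19.7, 38.3] [ 0.515 -0.241  0.115] [ 0.509 -0.252  0.027] [ 0.681 -0.186  0.154]
mug 0.75 [315.2, 211.6, 48.5, 51.4] [ 0.641 -0.227  0.07 ] [ 0.521 -0.259 -0.   ] [ 0.865 -0.096  0.154]
dropper 0.92 [192.8, 176.7, 11.7, 33.8] [0.664 0.224 0.038] [0.649 0.212 0.002] [0.781 0.303 0.099]
marker 0.61 [172.7, 211.0, 36.0, 24.3] [0.594 0.189 0.011] [0.523 0.185 0.004] [0.658 0.196 0.016]
petri_dish 0.87 [349.3, 272.5, 25.7, 20.8] [ 0.543 -0.297  0.014] [ 0.513 -0.328  0.   ] [ 0.577 -0.271  0.017]
side [0.32  0.367 1.009]
block 0.76 [258.5, 204.9, 41.3, 46.0] [ 0.603 -0.024  0.088] [ 0.549 -0.096 -0.001] [0.698 0.003 0.094]
box 0.84 [245.9, 230.1, 41.1, 35.9] [0.62  0.047 0.008] [ 0.587 -0.03  -0.   ] [0.647 0.071 0.061]
driver 0.63 [245.9, 232.0, 29.0, 31.8] [0.625 0.054 0.008] [ 0.603 -0.03   0.001] [0.646 0.07  0.059]
mug 0.85 [288.3, 147.6, 38.2, 47.7] [ 0.653 -0.223  0.061] [ 0.604 -0.315 -0.003] [ 0.695 -0.132  0.101]
dropper 0.55 [179.3, 287.8, 16.4, 21.8] [0.665 0.233 0.053] [0.565 0.216 0.   ] [0.685 0.281 0.343]
marker 0.73 [341.9, 184.3, 21.2, 24.4] [ 0.52  -0.224  0.008] [ 0.492 -0.269  0.001] [ 0.562 -0.202  0.074]
petri_dish 0.49 [344.1, 171.3, 24.7, 15.9] [ 0.534 -0.297  0.014] [ 0.513 -0.336 -0.003] [ 0.583 -0.228  0.12 ]
1.0 [0.157 0.553 0.405] [[-0.962, 0.273, 0.0], [0.273, 0.962, 0.0], [0.0, 0.0, -1.0]] [-0.05421099 -0.06350015 -0.30540666]
```

View pics/scene0.png

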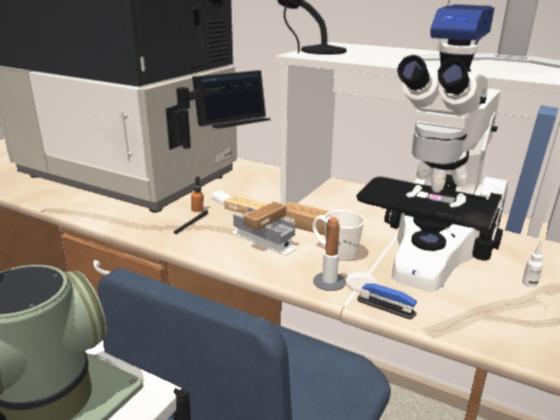

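View pics/side0.png

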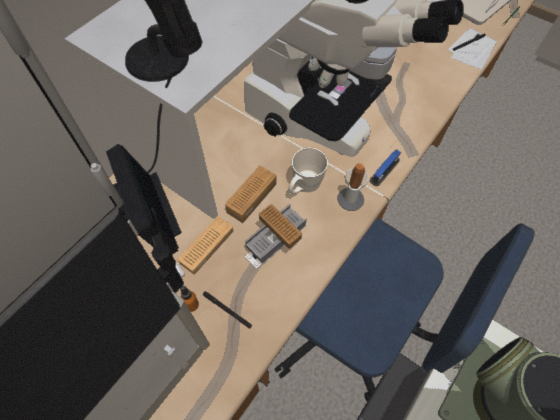

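```bash
python3 - <<'E'
from h import *
p=shot("side");w=cloud(p)
def band(lo,hi,x0,x1,y0,y1):
    P=w.reshape(-1,3);m=(P[:,2]>lo)&(P[:,2]<hi)&(P[:,0]>x0)&(P[:,0]<x1)&(P[:,1]>y0)&(P[:,1]<y1);return P[m]
P=band(.08,.1,.5,.75,-.14,.1);print("block",len(P),rect(P),P.min(0),P.max(0))
P=band(.055,.068,.5,.75,-.14,.12);print("rails",len(P),rect(P))
P=band(.1,.2,.47,.56,-.28,-.18);print("driver",len(P),P.min(0),P.max(0),np.median(P,0))
P=band(.05,.078,.47,.56,-.28,-.18);print("tube",len(P),P.min(0),P.max(0))
P=band(.004,.01,.45,.57,-.29,-.17);print("foot",len(P),P.min(0),P.max(0),rect(P))
E
```

```text
block 798 [array([603.4, -67.6]), array([123.5, 120.8]), np.float64(79.1)] [ 0.54919531 -0.13959487  0.0801029 ] [0.66281684 0.00380468 0.09453052]
rails 245 [array([605.3, -39.5]), array([197.6, 112.5]), np.float64(89.2)]
driver 213 [ 0.51278671 -0.24569031  0.10016769] [ 0.54010385 -0.22065972  0.15726211] [ 0.52366129 -0.2285571   0.1365905 ]
tube 93 [ 0.51001461 -0.24293675  0.05093312] [ 0.53997031 -0.21933597  0.07782043]
foot 345 [ 0.45348547 -0.2894462   0.00401069] [ 0.5690392  -0.17119315  0.00987915] [array([ 511.1, -230.2]), array([116.2, 117.5]), np.float64(0.4)]
```

The scene picture shows the box at about (262,232) with the block across it, the driver in its stand at (330,255), the mug at (345,235), and the marker at (192,221). The side picture agrees: block at (280,226), driver at (356,185). The box's length runs roughly along y. I'm moving over for a wrist view.

```bash
python3 -m handwheel '-36 -34 0 0 0 0 0;-36 -34 0 0 0 0 0;-36 -34 0 0 0 0 0;-36 -34 0 0 0 0 0;-36 -34 0 0 0 0 0;-36 -34 0 0 0 0 0;-36 -34 0 0 0 0 0;-36 -34 0 0 0 0 0;-36 -34 0 0 0 0 0;-36 -34 0 0 0 0 0;-36 -34 0 0 0 0 0;-36 -34 0 0 0 0 0' 20; python3 -m handwheel '-28 -30 0 0 0 0 0;-28 -30 0 0 0 0 0;0 0 0 0 0 0 0;0 0 0 0 0 0 0'
python3 - <<'E'
from h import *
p=shot("wrist","w1");w=cloud(p);np.savez("w1.npz",w=w,px=p["pixels"])
print(p["W"].round(3).tolist())
for q in ["block","box","cover","fastener","driver","marker"]:
    for o in manip.outline_of(q,p)[:1]:
        P=w[o["mask"]];P=P[~np.isnan(P[:,0])]
        if len(P)>10: print(q,round(o["conf"],2),np.round(o["bbox"]),np.median(P,0).round(3),P.min(0).round(3),P.max(0).round(3),rect(P))
E
```

```text
t: 2.25
eef_pos: [0.4618, 0.0405, 0.4051]
orientation: [[-0.962, 0.274, 0.001], [0.274, 0.962, 0.0], [-0.001, 0.001, -1.0]]
ft_force: [0.5, -0.3, 0.1]
gripper_width: 0.091
grasp_force: 0.0
t: 2.65
eef_pos: [0.4987, -0.031, 0.4045]
orientation: [[-0.961, 0.275, -0.001], [0.275, 0.961, 0.001], [0.001, 0.0, -1.0]]
ft_force: [-0.0, -0.3, 0.6]
gripper_width: 0.0913
grasp_force: 0.0
[[0.274, 0.931, 0.239, 0.432], [0.962, -0.266, -0.067, -0.013], [0.001, 0.248, -0.969, 0.384], [0.0, 0.0, 0.0, 1.0]]
block 0.9 [287. 245.  51.  99.] [ 0.602 -0.024  0.087] [ 0.549 -0.053 -0.   ] [0.642 0.006 0.09 ] [array([596.1, -21.4]), array([50. , 88.3]), np.float64(79.1)]
box 0.65 [240. 249. 130.  25.] [ 0.582 -0.059  0.006] [ 0.571 -0.105 -0.002] [0.599 0.046 0.035] [array([584.1, -29.1]), array([151.2,  18.1]), np.float64(85.5)]
cover 0.63 [246. 256. 134.  77.] [ 0.621 -0.051  0.049] [ 0.472 -0.112 -0.002] [0.686 0.039 0.308] [array([578.1, -21.4]), array([138.6, 214.3]), np.float64(76.6)]
marker 0.81 [488. 155.  27.  89.] [0.576 0.19  0.01 ] [0.526 0.185 0.   ] [0.632 0.198 0.014] [array([579.1, 191.5]), array([106.9,  10.8]), np.float64(1.7)]
```

View pics/w1.png

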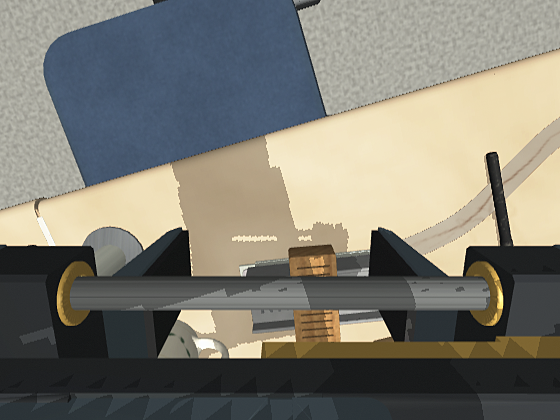

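The wrist view shows the block at (313,290) across the cover (245–370, 250–330), the marker at (498,200), the stand foot at (113,245), and the front edge running from (0,210) to (560,48). Next I fit the block and box precisely.

```bash
python3 - <<'E'
from h import *
def sel(P,lo,hi,x0,x1,y0,y1):
    m=(P[:,2]>lo)&(P[:,2]<hi)&(P[:,0]>x0)&(P[:,0]<x1)&(P[:,1]>y0)&(P[:,1]<y1);return P[m]
W={"wrist":np.load("w1.npz")["w"].reshape(-1,3)}
pp={}
for n in ("scene","side"):
    p=shot(n);W[n]=cloud(p).reshape(-1,3)
    o=manip.outline_of("block",p)[0];P=W[n][o["mask"].ravel()];P=P[(P[:,2]>.083)&(P[:,2]<.093)]
    print(n,"block top",rect(P),len(P))
    for o in manip.outline_of("box",p)[:1]+manip.outline_of("cover",p)[:1]:
        P=W[n][o["mask"].ravel()];P=P[(P[:,2]>.04)&(P[:,2]<.066)&(abs(P[:,0]-.61)<.1)&(abs(P[:,1]+.03)<.12)]
        if len(P)>10: print(n,"cover",rect(P),len(P),P.min(0),P.max(0))
P=sel(W["wrist"],.083,.093,.53,.64,-.06,.01);print("w block",rect(P),P.min(0),P.max(0))
P=sel(W["wrist"],.045,.065,.53,.66,-.12,.06);print("w cover",rect(P),P.min(0),P.max(0))
F=[sel(W[k],.057,.066,.56,.66,-.12,.06) for k in W]
for k,f in zip(W,F): print(k,"rails",len(f),rect(f) if len(f)>5 else '')
# worktop front edge
P=sel(W["wrist"],-.01,.01,.3,.6,-.3,.35)
for y in (-.2,-.1,-.03,.05,.1,.15,.2,.25): 
    q=P[abs(P[:,1]-y)<.01]; print(y,q[:,0].min().round(3) if len(q) else None)
E
```

```text
scene block top [array([604. , -28.2]), array([ 45.6, 111.9]), np.float64(77.4)] 431
scene cover [array([596.7, -17. ]), array([154.5,  90.2]), np.float64(79.9)] 660 [ 0.54924912 -0.0978575   0.0400936 ] [0.65273187 0.05935674 0.06510812]
side block top [array([606.7, -27.6]), array([ 43.9, 111.6]), np.float64(79.4)] 755
side cover [array([618.3, -12.4]), array([22.1,  4.5]), np.float64(13.0)] 15 [ 0.60735215 -0.01550936  0.0402814 ] [ 0.62931187 -0.00984098  0.05773033]
side cover [array([618.4,  22.3]), array([67.4, 60.7]), np.float64(81.4)] 624 [ 0.58355249 -0.01489417  0.04018924] [0.65215443 0.0597655  0.06539835]
w block [array([595.1, -25.3]), array([42. , 87.6]), np.float64(79.0)] [ 0.54890799 -0.05324954  0.08304121] [0.63978115 0.00274624 0.09028513]
w cover [array([596.2, -24.9]), array([133.6,  89.9]), np.float64(81.0)] [ 0.54918156 -0.09717028  0.04502724] [0.65068049 0.03530119 0.06490539]
wrist rails 633 [array([610.5, -27.1]), array([133.5,  60.9]), np.float64(81.0)]
scene rails 175 [array([610.7, -18.6]), array([148.8,  93.5]), np.float64(81.0)]
side rails 132 [array([617.6,   3.1]), array([114.9,  92. ]), np.float64(61.3)]
-0.2 0.444
-0.1 0.445
-0.03 0.444
0.05 0.444
0.1 0.444
0.15 0.444
0.2 0.444
0.25 0.444
```

Block centre is (0.605, -0.027) with its short axis at 79°. Cover centre is about (0.611, -0.019) with its length at 81°. The front edge is at x=0.444. I'm going to grip the block.

```bash
python3 -m handwheel '-34 11 0 0 0 0 0;-34 11 0 0 0 0 0;-33 11 0 0 0 0 0;0 0 20 0 0 -5 0;0 0 40 0 0 0 0;0 0 40 0 0 0 0;0 0 28 0 0 0 0;0 0 20 0 0 0 0;0 0 0 0 0 0 0;0 0 0 0 0 0 0' 25
python3 -m handwheel '0 0 0 0 0 0 1;0 0 0 0 0 0 1;0 0 0 0 0 0 1;0 0 0 0 0 0 1;0 0 0 0 0 0 1;0 0 0 0 0 0 1;0 0 0 0 0 0 1'
```

```text
t: 4.4
eef_pos: [0.6052, -0.0264, 0.257]
orientation: [[-0.982, 0.189, 0.0], [0.189, 0.982, 0.0], [-0.0, 0.0, -1.0]]
ft_force: [0.4, -0.7, 0.5]
gripper_width: 0.0912
grasp_force: 0.0
t: 5.1
eef_pos: [0.6048, -0.0263, 0.2568]
orientation: [[-0.982, 0.188, 0.0], [0.188, 0.982, 0.0], [-0.0, 0.0, -1.0]]
ft_force: [0.6, -0.5, -0.0]
gripper_width: 0.0417
grasp_force: 25.0
```

```bash
python3 -m handwheel '0 0 -15 0 0 0 1;0 0 -35 0 0 0 1;34 -8 -10 0 0 0 1;34 -8 0 0 0 0 1;34 -8 0 0 0 0 1;0 0 0 0 0 8.5 1;0 0 0 0 0 8.5 1;0 0 0 0 0 8.5 1;0 0 0 0 0 8.5 1;0 0 0 0 0 8.5 1;0 0 0 0 0 8.5 1;0 0 0 0 0 8.5 1'
python3 -m handwheel '0 0 0 0 0 8.5 1;0 0 0 0 0 8.5 1;0 0 0 0 0 2.5 1;0 0 30 0 0 0 1;0 0 40 0 0 0 1;0 0 35 0 0 0 1;0 0 8 0 0 0 1;0 0 0 0 0 0 1;0 0 0 0 0 0 1'
python3 - <<'E'
from h import *
p=shot("side","s2");w=cloud(p)
o=manip.outline_of("block",p)
P=w[o[0]["mask"]];print(o[0]["conf"],rect(P),np.median(P,0))
P=w.reshape(-1,3)
for y in np.arange(.06,.26,.02):
    q=P[(abs(P[:,1]-y)<.01)&(P[:,0]>.45)&(P[:,0]<.53)];print(round(y,2),q[:,2].max().round(4),np.median(q[:,2]).round(4))
E
```

```text
t: 6.3
eef_pos: [0.5, -0.0306, 0.3165]
orientation: [[-0.33, 0.944, -0.0], [0.944, 0.33, 0.0], [0.0, -0.0, -1.0]]
ft_force: [0.5, -0.2, -0.1]
gripper_width: 0.0419
grasp_force: 25.0
t: 7.2
eef_pos: [0.501, -0.0307, 0.2049]
orientation: [[-0.002, 1.0, 0.002], [1.0, 0.002, -0.0], [-0.0, 0.002, -1.0]]
ft_force: [0.5, 1.1, -0.7]
gripper_width: 0.0416
grasp_force: 25.0
0.92 [array([504.5,  -7. ]), array([48.5, 71.9]), np.float64(23.4)] [nan nan nan]
0.06 0.0062 -0.0006
0.08 0.0054 -0.0002
0.1 0.0072 -0.0
0.12 0.0064 -0.0002
0.14 0.0068 0.0003
0.16 0.0067 0.0001
0.18 0.0124 0.0003
0.2 0.0134 -0.0004
0.22 0.0055 0.0
0.24 0.007 -0.0001
```

```bash
python3 -m handwheel '0 0 6 0 0 0 1;0 0 2 0 0 0 1;0 0 1 0 0 0 1;0 0 0.7 0 0 0 1;0 0 0 0 0 0 1;0 0 0 0 0 0 1'
```

```text
t: 7.9
eef_pos: [0.5001, -0.0306, 0.1948]
orientation: [[-0.003, 1.0, 0.0], [1.0, 0.003, 0.0], [0.0, 0.0, -1.0]]
ft_force: [-2.1, -0.1, 6.2]
gripper_width: 0.042
grasp_force: 25.0
```

```bash
python3 -m handwheel '0 0 0 0 0 0 0.2;0 0 0 0 0 0 0.2;0 0 0 0 0 0 0.2;0 0 -10 0 0 0 0.2;0 0 -45 0 0 0 0.2;0 0 -50 0 0 0 0.2;0 0 -50 0 0 0 0.2;-20 37 -40 0 0 0 0.2;-20 37 0 0 0 0 0.2;-25 37 0 0 0 0 0.2;0 0 0 0 0 0 0.2;0 0 0 0 0 0 0.2'
python3 - <<'E'
from h import *
p=shot("wrist","w3");w=cloud(p);np.savez("w3.npz",w=w,px=p["pixels"],W=p["W"],k=[p["fx"],p["fy"],p["cx"],p["cy"]])
for q in ["block","box","cover","fastener"]:
    for o in manip.outline_of(q,p)[:1]:
        P=w[o["mask"]];P=P[~np.isnan(P[:,0])]
        if len(P)>10: print(q,round(o["conf"],2),np.round(o["bbox"]),np.median(P,0).round(3),P.min(0).round(3),P.max(0).round(3),rect(P))
def sel(P,lo,hi,x0,x1,y0,y1):
    P=P.reshape(-1,3);m=(P[:,2]>lo)&(P[:,2]<hi)&(P[:,0]>x0)&(P[:,0]<x1)&(P[:,1]>y0)&(P[:,1]<y1);return P[m]
P=sel(w,.058,.066,.55,.68,-.12,.08);print("rails",rect(P))
P=sel(w,.054,.0605,.58,.64,-.05,.01);P=P[np.hypot(P[:,0]-.611,P[:,1]+.019)<.023];print("bar",rect(P),len(P),np.median(P,0))
E
```

```text
t: 9.1
eef_pos: [0.6062, -0.093, 0.3832]
orientation: [[-0.002, 1.0, -0.001], [1.0, 0.002, 0.001], [0.001, -0.001, -1.0]]
ft_force: [-0.7, 0.2, -0.4]
gripper_width: 0.073
grasp_force: 0.0
block 0.64 [136.  64.  62. 122.] [ 0.503 -0.029  0.025] [ 0.47  -0.087 -0.001] [0.522 0.027 0.028] [array([496. , -30.3]), array([ 52.1, 113.8]), np.float64(0.2)]
box 0.95 [264.  10.  61. 194.] [ 0.612 -0.019  0.021] [ 0.589 -0.109 -0.001] [0.644 0.072 0.061] [array([612.3, -19.1]), array([177.7,  44.7]), np.float64(79.9)]
cover 0.64 [236.   5. 104. 202.] [ 0.613 -0.005  0.048] [ 0.563 -0.109 -0.002] [0.663 0.073 0.064] [array([612.6, -18.6]), array([175.4,  73.3]), np.float64(80.3)]
fastener 0.6 [260. 100.  52.  26.] [ 0.612 -0.019  0.058] [ 0.589 -0.028  0.002] [ 0.634 -0.009  0.061] [array([611.4, -19. ]), array([44.5, 17.1]), np.float64(8.0)]
rails [array([611.6, -19.3]), array([148.8,  60.2]), np.float64(80.3)]
bar [array([611.9, -19.4]), array([44. , 13.9]), np.float64(8.3)] 721 [ 0.61215913 -0.01952983  0.05858194]
```

View pics/w3.png

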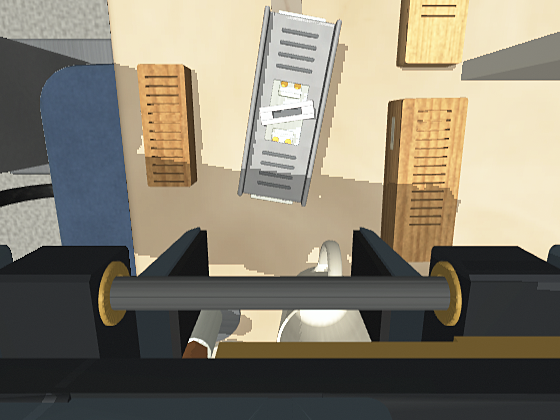

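The picture shows the bar and slot at (287,111), tilted a little across the box (265–340, 10–205). The block lies flat at (167,125). The slot is at (0.612,-0.019), bar angle 8.3°, box axis 80.3°, so the fastener is at 0.31. Next I look down on the driver.

```bash
python3 -m handwheel '-28 -39 -4 0 0 0 0.2;-28 -39 -4 0 0 0 0.2;-28 -39 -4 0 0 0 0.2;-29 -39 -4 0 0 0 0.2;0 0 0 0 0 8.5 0;0 0 0 0 0 8.5 0;0 0 0 0 0 8.5 0;0 0 0 0 0 8.5 0;0 0 0 0 0 8.5 0;0 0 0 0 0 8.5 0;0 0 0 0 0 8.5 0;0 0 0 0 0 8.5 0'
python3 -m handwheel '0 0 0 0 0 8.5 0;0 0 0 0 0 8.5 0;0 0 0 0 0 8.5 0;0 0 0 0 0 8.5 0;0 0 0 0 0 8 0;0 0 0 0 0 0 0;0 0 0 0 0 0 0'
python3 - <<'E'
from h import *
p=shot("wrist","w4");w=cloud(p);np.savez("w4.npz",w=w,px=p["pixels"],W=p["W"],k=[p["fx"],p["fy"],p["cx"],p["cy"]])
u=p["pixels"]
P=w.reshape(-1,3);d=np.hypot(P[:,0]-.52,P[:,1]+.232)<.05
for lo,hi in ((.146,.156),(.13,.146),(.10,.13),(.068,.076),(.004,.010)):
    q=P[d&(P[:,2]>lo)&(P[:,2]<hi)]
    if len(q)>5: print(lo,len(q),cv2.minEnclosingCircle((q[:,:2]*1000).astype(np.float32)),q.min(0),q.max(0))
import cv2
x=(np.linalg.inv(p["W"])@np.array([.52,-.232,.14,1]));c=(int(p["fx"]*x[0]/x[2]+p["cx"]),int(p["fy"]*x[1]/x[2]+p["cy"]));print(c)
y0,x0=max(c[1]-70,0),max(c[0]-70,0)
cr=u[y0:y0+140,x0:x0+140];print(x0,y0)
cv2.imwrite("pics/w4c.png",cv2.cvtColor(cv2.resize(cr,None,fx=4,fy=4,interpolation=cv2.INTER_CUBIC),cv2.COLOR_RGB2BGR))
E
```

```text
t: 10.55
eef_pos: [0.4499, -0.2053, 0.3999]
orientation: [[0.928, 0.372, 0.0], [0.372, -0.928, -0.0], [0.0, 0.0, -1.0]]
ft_force: [-0.6, 0.8, 0.1]
gripper_width: 0.0916
grasp_force: 0.0
t: 11.25
eef_pos: [0.4501, -0.2056, 0.3997]
orientation: [[0.942, -0.337, 0.0], [-0.337, -0.942, 0.0], [0.0, -0.0, -1.0]]
ft_force: [0.2, -0.5, 0.5]
gripper_width: 0.091
grasp_force: 0.0
0.146 1037 ((525.7237548828125, -236.83734130859375), 11.826053619384766) [ 0.51493452 -0.24847763  0.14605027] [ 0.53657133 -0.22501427  0.15359069]
0.13 419 ((525.9512939453125, -236.9664764404297), 14.835220336914062) [ 0.51262975 -0.25178536  0.13607548] [ 0.53889862 -0.2221476   0.14599954]
0.068 85 ((522.3121948242188, -232.46414184570312), 15.076274871826172) [ 0.50962624 -0.24254468  0.06877384] [ 0.53352264 -0.22062399  0.0732168 ]
0.004 1830 ((525.0097045898438, -241.28245544433594), 39.698326110839844) [ 0.49124623 -0.28091127  0.00400196] [ 0.56044214 -0.20161142  0.00977112]
(280, 111)
210 41
```

View pics/w4c.png

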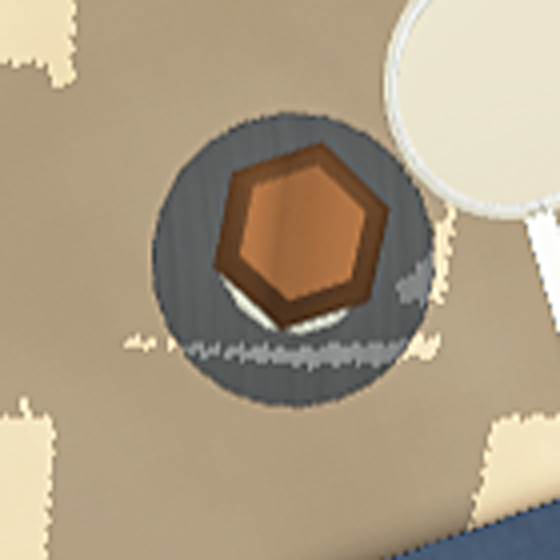

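The crop shows the driver's hexagonal handle seen from above at (302,235), over the round foot, with the tube just showing behind it. I'll get the flats' directions.

```bash
python3 - <<'E'
from h import *
d=np.load("w4.npz");P=d["w"].reshape(-1,3);m=(np.hypot(P[:,0]-.526,P[:,1]+.237)<.018)
for lo,hi in ((.132,.146),(.147,.156)):
    q=P[m&(P[:,2]>lo)&(P[:,2]<hi)]
    r=[]
    for a in range(0,60):
        ws=[np.ptp(q[:,:2]@[np.cos(np.radians(a+k)),np.sin(np.radians(a+k))]) for k in (0,60,120)]
        r.append((np.mean(ws)*1000,a,np.round(np.array(ws)*1000,1)))
    r.sort(key=lambda t:t[0]);print(lo,r[:3])
    a=r[0][1]
    # centre from mid extents
    A=[];b=[]
    for k in (0,60,120):
        n=np.array([np.cos(np.radians(a+k)),np.sin(np.radians(a+k))]);s=q[:,:2]@n;A.append(n);b.append((s.min()+s.max())/2)
    print(np.linalg.lstsq(np.array(A),np.array(b),rcond=None)[0])
E
```

```text
0.132 [(np.float64(25.986835903300143), 58, array([25.9, 26.1, 26. ])), (np.float64(26.065165303537214), 57, array([26. , 26. , 26.1])), (np.float64(26.10212352965167), 59, array([26.1, 26.1, 26.1]))]
[ 0.52585318 -0.23690888]
0.147 [(np.float64(20.836856197100715), 58, array([20.8, 21. , 20.8])), (np.float64(20.8792435055732), 57, array([20.8, 21. , 20.8])), (np.float64(20.88058334722682), 59, array([20.8, 21. , 20.9]))]
[ 0.52579954 -0.23683963]
```

Flats' normals are at 58, 118 and 178°, driver axis at (0.526,-0.237). I'll grip across 58° with the camera side turned away from the microscope.

```bash
python3 -m handwheel '0 0 0 0 0 -8.4 0.3;0 0 0 0 0 -8.4 0.3;0 0 0 0 0 -8.4 0.3;0 0 0 0 0 -8.4 0.3;0 0 0 0 0 -8.4 0.3;0 0 0 0 0 -8.4 0.3;0 0 0 0 0 -8.4 0.3;0 0 0 0 0 -8.4 0.3;0 0 0 0 0 -8.4 0.3;0 0 0 0 0 -8.4 0.3'
python3 -m handwheel '0 0 0 0 0 -8.4 0.3;0 0 0 0 0 -8.4 0.3;0 0 0 0 0 -8.4 0.3;0 0 0 0 0 -8.4 0.3;0 0 0 0 0 -8.4 0.3;0 0 0 0 0 -8.4 0.3;0 0 0 0 0 -8.4 0.3;0 0 0 0 0 -8.4 0.3;0 0 0 0 0 -8.4 0.3;0 0 0 0 0 -8.4 0.3'
python3 -m handwheel '-41 6.6 0 0 0 0 0.3;-41 6.6 0 0 0 0 0.3;0 0 10 0 0 0 0.3;0 0 0 0 0 0 0.3;0 0 0 0 0 0 0.3'
```

```text
t: 12.3
eef_pos: [0.4503, -0.2059, 0.3995]
orientation: [[0.429, 0.903, 0.0], [0.903, -0.429, 0.0], [0.0, 0.0, -1.0]]
ft_force: [-0.5, -0.6, -0.3]
gripper_width: 0.0641
grasp_force: 0.0
t: 13.3
eef_pos: [0.4503, -0.2059, 0.3995]
orientation: [[-0.854, 0.521, 0.0], [0.521, 0.854, 0.0], [-0.0, 0.0, -1.0]]
ft_force: [0.2, -0.5, -1.2]
gripper_width: 0.0639
grasp_force: 0.0
t: 13.8
eef_pos: [0.5263, -0.2376, 0.3891]
orientation: [[-0.85, 0.527, -0.002], [0.527, 0.85, 0.001], [0.002, -0.0, -1.0]]
ft_force: [-0.1, 0.2, 0.7]
gripper_width: 0.0639
grasp_force: 0.0
```

```bash
python3 -m handwheel '0 0 40 0 0 0 0.3;0 0 40 0 0 0 0.3;0 0 20 0 0 0 0.3;0 0 9 0 0 0 0.3;0 0 0 0 0 0 0.3;0 0 0 0 0 0 1;0 0 0 0 0 0 1;0 0 0 0 0 0 1;0 0 0 0 0 0 1;0 0 0 0 0 0 1;0 0 0 0 0 0 1;0 0 0 0 0 0 1' 35
```

```text
t: 15.0
eef_pos: [0.5272, -0.238, 0.2808]
orientation: [[-0.849, 0.528, 0.001], [0.528, 0.849, -0.0], [-0.0, 0.0, -1.0]]
ft_force: [-0.8, -0.7, 2.2]
gripper_width: 0.0259
grasp_force: 35.0
```

```bash
python3 -m handwheel '0 0 -10 0 0 0 1;0 0 -20 0 0 0 1;0 0 -30 0 0 0 1;0 0 -30 0 0 0 1;0 0 -20 0 0 0 1;0 0 0 0 0 0 1;0 0 0 0 0 0 1;0 0 0 0 0 0 1'
python3 - <<'E'
from h import *
p=shot("wrist");w=cloud(p);np.savez("w5.npz",w=w,px=p["pixels"],W=p["W"])
x=(np.linalg.inv(p["W"])@np.array([.526,-.237,.125,1]));c=(int(p["fx"]*x[0]/x[2]+p["cx"]),int(p["fy"]*x[1]/x[2]+p["cy"]));print(c)
cr=p["pixels"][c[1]-60:c[1]+80,c[0]-70:c[0]+70]
cv2.imwrite("pics/w5c.png",cv2.cvtColor(cv2.resize(cr,None,fx=4,fy=4,interpolation=cv2.INTER_CUBIC),cv2.COLOR_RGB2BGR))
P=w.reshape(-1,3);m=(np.hypot(P[:,0]-.526,P[:,1]+.237)<.02)
q=P[m&(P[:,2]>.10)&(P[:,2]<.20)];print(len(q),q.min(0) if len(q) else 0)
for lo in np.arange(.1,.2,.004):
    k=q[(q[:,2]>=lo)&(q[:,2]<lo+.004)]
    if len(k): print(lo.round(3),len(k),k.mean(0).round(4),np.ptp(k,0).round(4))
E
```

```text
t: 15.8
eef_pos: [0.5267, -0.2379, 0.3888]
orientation: [[-0.849, 0.528, -0.003], [0.528, 0.849, 0.002], [0.003, -0.0, -1.0]]
ft_force: [-1.2, 0.6, -0.4]
gripper_width: 0.0257
grasp_force: 35.0
(280, 218)
676 [ 0.50652709 -0.24441134  0.11790826]
0.116 9 [ 0.5216 -0.2369  0.1191] [0.0109 0.0059 0.0019]
0.12 15 [ 0.5218 -0.2371  0.1223] [0.0117 0.0076 0.0032]
0.124 9 [ 0.5231 -0.2362  0.126 ] [0.012  0.0076 0.0035]
0.128 25 [ 0.5213 -0.2364  0.1301] [0.0122 0.0086 0.003 ]
0.132 29 [ 0.5209 -0.2365  0.1342] [0.0103 0.0088 0.0038]
0.136 36 [ 0.5213 -0.2362  0.1381] [0.0076 0.0087 0.0037]
0.14 23 [ 0.5214 -0.2353  0.1419] [0.0053 0.0076 0.0037]
0.144 7 [ 0.5213 -0.2349  0.145 ] [0.0032 0.005  0.0021]
0.176 8 [ 0.5174 -0.2304  0.1796] [0.013  0.0199 0.0009]
0.18 63 [ 0.5148 -0.2315  0.1822] [0.0129 0.0215 0.0038]
0.184 94 [ 0.5153 -0.231   0.1861] [0.0135 0.022  0.0039]
0.188 112 [ 0.5151 -0.2314  0.1899] [0.0142 0.0218 0.004 ]
0.192 105 [ 0.5151 -0.2311  0.194 ] [0.0134 0.0215 0.0039]
0.196 141 [ 0.5154 -0.2305  0.1979] [0.0185 0.0266 0.004 ]
```

View pics/w5c.png

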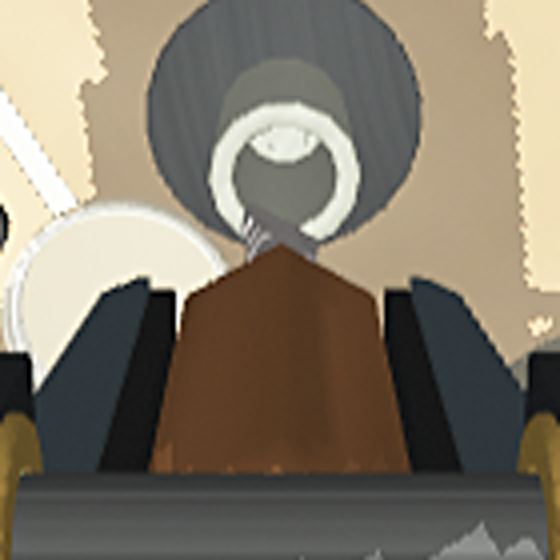

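The crop shows the hex handle in the pads, with the blade peeping out below at (240–320, 215–265), running upper left to lower right, in front of the stand mouth at (285,170). I'll confirm the blade direction numerically, also in the side view.

```bash
python3 - <<'E'
from h import *
d=np.load("w5.npz");P=d["w"].reshape(-1,3);m=(np.hypot(P[:,0]-.524,P[:,1]+.237)<.014)&(P[:,2]>.117)&(P[:,2]<.131)
q=P[m][:,:2];c=q.mean(0);u,s,v=np.linalg.svd(q-c);print(len(q),c,np.degrees(np.arctan2(v[0,1],v[0,0])),s)
t=(q-c)@v[0];print(t.min(),t.max(), c+v[0]*(t.min()+t.max())/2)
for n in ("side","scene"):
    p=shot(n);w=cloud(p).reshape(-1,3)
    m=(np.hypot(w[:,0]-.524,w[:,1]+.237)<.018)&(w[:,2]>.116)&(w[:,2]<.131);q=w[m][:,:2]
    if len(q)>4:
        c=q.mean(0);u,s,v=np.linalg.svd(q-c);print(n,len(q),c,np.degrees(np.arctan2(v[0,1],v[0,0])),s)
    m=(np.hypot(w[:,0]-.526,w[:,1]+.237)<.03)&(w[:,2]>.09);print("lowest",np.sort(w[m][:,2])[:5])
E
```

```text
53 [ 0.52161519 -0.23683407] 32.95452451739889 [0.0347667 0.0081744]
-0.004851274320450443 0.009179900903240524 [ 0.52343127 -0.23565674]
side 14 [ 0.52354622 -0.2365879 ] -150.51315526113396 [0.0163174  0.00428243]
lowest [0.11702879 0.1199615  0.12092163 0.12206195 0.12370054]
scene 12 [ 0.52171503 -0.23744068] 33.932252316520334 [0.0156646  0.00531887]
lowest [0.11839023 0.12122746 0.12152527 0.12201349 0.12411846]
```

Blade at about 28°, as expected for the hexagon. I turn it to the slot's 8° and travel above the slot.

```bash
python3 -m handwheel '0 0 0 0 0 6.6 1;0 0 0 0 0 6.6 1;0 0 0 0 0 6.6 1;19.5 33.7 0 0 0 0 1;19.5 33.7 0 0 0 0 1;19.5 33.7 0 0 0 0 1;19.5 33.7 0 0 0 0 1;19.5 33.7 0 0 0 0 1;19.5 33.7 0 0 0 0 1;0 0 20 0 0 0 1;0 0 12 0 0 0 1;0 0 0 0 0 0 1'
python3 -m handwheel '0 0 0 0 0 0 1;0 0 0 0 0 0 1'
cat > look.py <<'E'
import sys
from h import *
s=manip.read_state();R=np.array(s["orientation"]);T=np.array(s["eef_pos"])
p=shot("wrist");w=cloud(p);c0=(T+R@[0,0,.2708-.006])
x=np.linalg.inv(p["W"])@np.append(c0,1);c=(int(p["fx"]*x[0]/x[2]+p["cx"]),int(p["fy"]*x[1]/x[2]+p["cy"]));print("tip px",c,"tip z",c0[2]-.006,"TCP",T.round(4))
P=w.reshape(-1,3);zt=T[2]-.2708
q=P[(np.hypot(P[:,0]-T[0],P[:,1]-T[1])<.02)&(P[:,2]>zt-.003)&(P[:,2]<zt+.011)]
if len(q)>5:
    m=q[:,:2].mean(0);v=np.linalg.svd(q[:,:2]-m)[2][0];t=(q[:,:2]-m)@v;n=np.array([-v[1],v[0]]);n*=np.sign(n@(R[:2,0]))
    f=m+v*(t.min()+t.max())/2;print("blade face mid",f,"ang",np.degrees(np.arctan2(v[1],v[0]))%180,"len",np.ptp(t),"axis",f-n*.0015)
q=P[(P[:,2]>.055)&(P[:,2]<.0605)&(np.hypot(P[:,0]-.6118,P[:,1]+.0192)<.024)]
print("bar",len(q),rect(q) if len(q)>5 else '')
cr=p["pixels"][c[1]-60:c[1]+60,c[0]-70:c[0]+70]
cv2.imwrite("pics/%s.png"%sys.argv[1],cv2.cvtColor(cv2.resize(cr,None,fx=5,fy=5,interpolation=cv2.INTER_CUBIC),cv2.COLOR_RGB2BGR))
E
python3 look.py l1
```

```text
t: 17.15
eef_pos: [0.6124, -0.021, 0.3556]
orientation: [[-0.62, 0.784, -0.006], [0.784, 0.62, 0.0], [0.004, -0.005, -1.0]]
ft_force: [-0.3, 0.3, -1.2]
gripper_width: 0.026
grasp_force: 35.0
t: 17.35
eef_pos: [0.6131, -0.0217, 0.3592]
orientation: [[-0.619, 0.785, 0.001], [0.785, 0.619, -0.0], [-0.001, 0.001, -1.0]]
ft_force: [-0.7, 0.1, -0.6]
gripper_width: 0.0256
grasp_force: 35.0
tip px (279, 218) tip z 0.08837637004407922 TCP [ 0.6131 -0.0217  0.3592]
blade face mid [ 0.61221789 -0.0193805 ] ang 9.673606472687661 len 0.013889454247283205 axis [ 0.61246994 -0.02085917]
bar 760 [array([612. , -19.3]), array([44. , 14.2]), np.float64(8.1)]
```

View pics/l1.png

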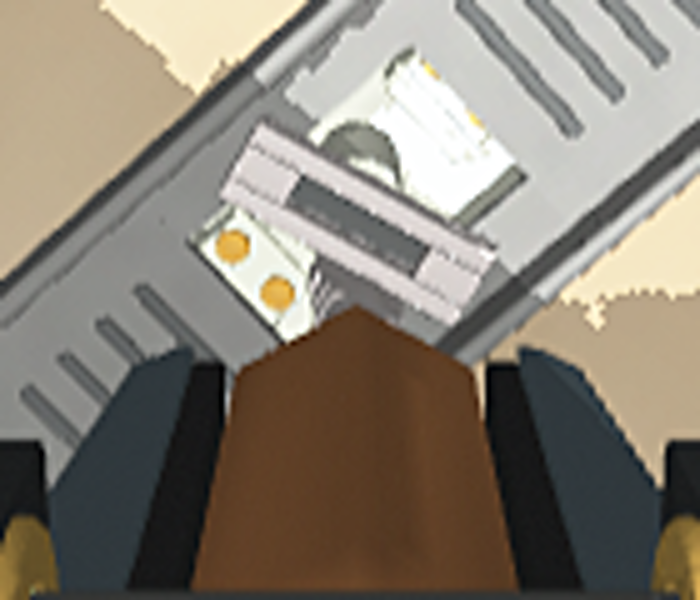

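The blade (340,300 in the crop) is parallel to the slot (290–430, 180–275) and about 1.6 mm short of it sideways. I correct, lower to just over the slot, and look again.

```bash
python3 -m handwheel '1.6 0.6 10 0 0 0 1;0 0 10 0 0 0 1;0 0 5 0 0 0 1;0 0 0 0 0 0 1;0 0 0 0 0 0 1;0 0 0 0 0 0 1'; python3 look.py l2
```

```text
t: 18.0
eef_pos: [0.6127, -0.0192, 0.3338]
orientation: [[-0.62, 0.784, 0.001], [0.784, 0.62, 0.0], [-0.0, 0.001, -1.0]]
ft_force: [-0.4, 0.1, -0.4]
gripper_width: 0.026
grasp_force: 35.0
tip px (279, 218) tip z 0.0629777387009583 TCP [ 0.6127 -0.0192  0.3338]
blade face mid [ 0.61740442 -0.01676596] ang 2.092381333993972 len 0.027430624491414767 axis [ 0.61745919 -0.01826496]
bar 707 [array([612.1, -19.2]), array([44.2, 14.4]), np.float64(8.2)]
```

View pics/l2.png

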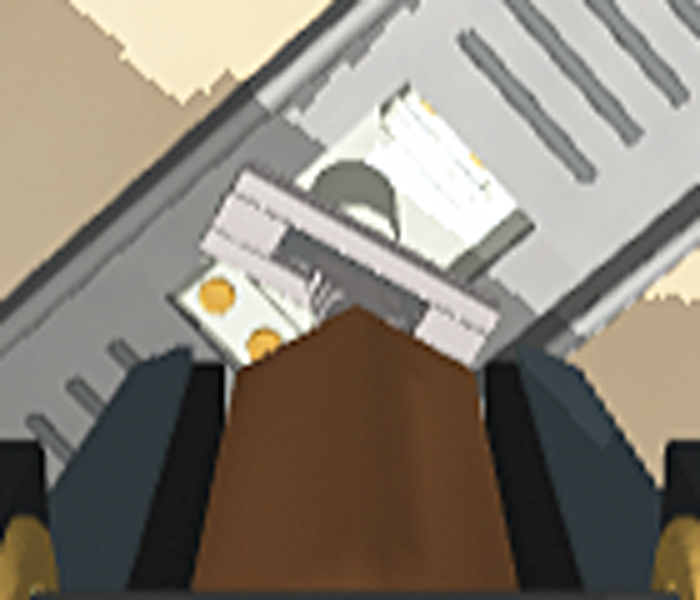

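```bash
cat > fine.py <<'E'
from h import *
A=[];B=[]
for i in range(3):
    s=manip.read_state();T=np.array(s["eef_pos"]);R=np.array(s["orientation"])
    p=shot("wrist");P=cloud(p).reshape(-1,3);zt=T[2]-.2708
    D=P-T;D=D@R[:, :2]*1000   # tool xy mm
    th=np.radians(30) # blade dir rel tool y: -30deg
    near=np.hypot(*D.T)<9
    q=D[near&(P[:,2]>zt+.0005)&(P[:,2]<zt+.010)]
    # tool coords: world angle -30 from y => in (x,y): y rotated towards... compute
    ya=np.arctan2(R[1,1],R[0,1]);d=np.array([np.cos(ya-th),np.sin(ya-th)]);d=R[:2,:2].T@d;n=np.array([-d[1],d[0]]);n*=np.sign(n[0])
    print("blade",len(q),"along",(q@d).min().round(1),(q@d).max().round(1),"across pct",np.percentile(q@n,[10,50,90]).round(2))
    b=D[(P[:,2]>.056)&(P[:,2]<.0604)&(np.hypot(P[:,0]-.612,P[:,1]+.0192)<.024)]
    print("bar across",(b@n).min().round(2),(b@n).max().round(2),"along",(b@d).min().round(2),(b@d).max().round(2),"d,n",d.round(2),n.round(2))
E
python3 fine.py
```

```text
blade 31 along -7.8 6.2 across pct [1.27 2.5  2.72]
bar across -6.92 7.31 along -22.87 21.24 d,n [-0.5   0.87] [0.87 0.5 ]
blade 30 along -7.7 6.1 across pct [2.26 2.58 2.81]
bar across -7.2 7.37 along -22.85 21.12 d,n [-0.5   0.87] [0.87 0.5 ]
blade 32 along -7.7 6.1 across pct [2.3  2.57 2.71]
bar across -7.2 7.34 along -22.8 21.07 d,n [-0.5   0.87] [0.87 0.5 ]
```

```bash
python3 - <<'E'
from h import *
s=manip.read_state();T=np.array(s["eef_pos"]);R=np.array(s["orientation"]);p=shot("wrist");W=np.linalg.inv(p["W"])
d=np.array([-.5,.866]);n=np.array([.866,.5])
def px(a,c,z):
    X=T+R[:,:2]@((a*d+c*n)/1000);X[2]=z;x=W@np.append(X,1);return [round(float(v)) for v in ((p["fx"]*x[0]/x[2]+p["cx"]-209)*5,(p["fy"]*x[1]/x[2]+p["cy"]-158)*5)]
zt=T[2]-.2708
for off in (-1,0,1): print("blade off",off,[px(a-.8,off+c,z) for a in(-7,) for c in (-1.5,1.5) for z in (zt,zt+.01)])
print("slot",[px(a-.8,c,.059) for a in(-12,12) for c in (-3,3)],"bar",[px(a-.8,c,.059) for a in(-22,22) for c in (-7,7)])
cr=p["pixels"][190:235,240:310]
cv2.imwrite("pics/l3.png",cv2.cvtColor(cv2.resize(cr,None,fx=11,fy=11,interpolation=cv2.INTER_NEAREST),cv2.COLOR_RGB2BGR))
E
```

```text
blade off -1 [[297, 280], [295, 299], [307, 263], [306, 281]]
blade off 0 [[300, 274], [298, 293], [311, 257], [309, 275]]
blade off 1 [[304, 269], [302, 287], [314, 251], [313, 269]]
slot [[266, 259], [287, 225], [407, 338], [428, 304]] bar [[193, 249], [240, 168], [452, 392], [500, 314]]
```

View pics/l3.png

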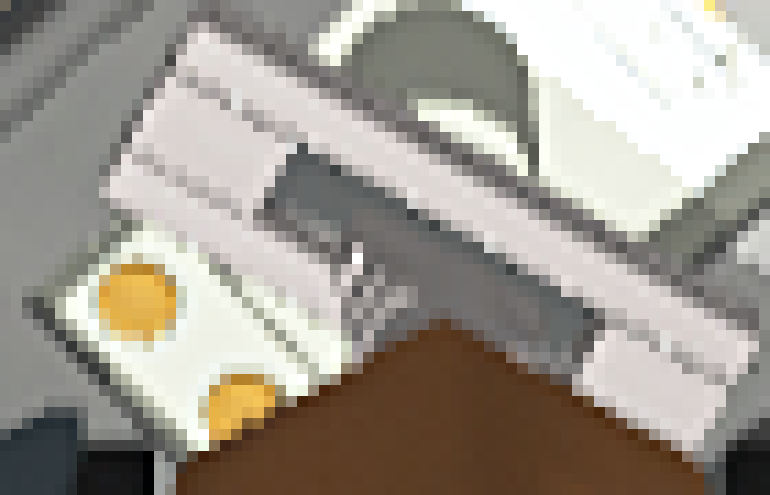

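The zoom shows the blade's face corner at about (345,205), just inside the slot mouth (270–590, 150–350), agreeing with the depth reading of about 1 mm too far. I correct and lower gently.

```bash
python3 -m handwheel '-0.8 -0.4 0 0 0 0 1;0 0 2 0 0 0 1;0 0 2 0 0 0 1;0 0 1.5 0 0 0 1;0 0 0 0 0 0 1'; python3 -m handwheel '0 0 1.5 0 0 0 1;0 0 1 0 0 0 1;0 0 1 0 0 0 1;0 0 0 0 0 0 1;0 0 0 0 0 0 1'
```

```text
t: 18.75
eef_pos: [0.6126, -0.0201, 0.3276]
orientation: [[-0.62, 0.784, -0.001], [0.784, 0.62, 0.0], [0.001, -0.001, -1.0]]
ft_force: [0.7, 0.4, -0.8]
gripper_width: 0.0259
grasp_force: 35.0
t: 19.25
eef_pos: [0.6127, -0.0201, 0.3245]
orientation: [[-0.62, 0.784, 0.0], [0.784, 0.62, 0.0], [0.0, 0.0, -1.0]]
ft_force: [0.4, -1.0, -0.8]
gripper_width: 0.0258
grasp_force: 35.0
```

No resistance: the blade is in the slot. Now I turn anticlockwise.

```bash
python3 -m handwheel '0 0.18 0 0 0 -5 1;0 0.18 0 0 0 -8 1;0 0.18 0 0 0 -8 1;0 0.18 0 0 0 -8 1;0 0.18 0 0 0 -8 1;0 0 0 0 0 0 1'; python3 -m handwheel '0 0.18 0 0 0 -8 1;0 0.18 0 0 0 -8 1;0 0.18 0 0 0 -8 1;0 0.18 0 0 0 -8 1;0 0 0 0 0 0 1;0 0 0 0 0 0 1'
cat > bar.py <<'E'
from h import *
for n in ("wrist",):
    p=shot(n);P=cloud(p).reshape(-1,3)
    q=P[(P[:,2]>.0545)&(P[:,2]<.0606)&(np.hypot(P[:,0]-.612,P[:,1]+.0193)<.024)]
    print(n,len(q),rect(q) if len(q)>9 else '')
E
python3 bar.py
```

```text
t: 19.85
eef_pos: [0.6134, -0.0193, 0.3246]
orientation: [[-0.967, 0.254, 0.0], [0.254, 0.967, 0.0], [-0.0, 0.001, -1.0]]
ft_force: [1.2, 1.1, -1.5]
gripper_width: 0.0257
grasp_force: 35.0
t: 20.45
eef_pos: [0.6134, -0.0184, 0.3246]
orientation: [[-0.956, -0.293, 0.001], [-0.293, 0.956, 0.001], [-0.001, 0.001, -1.0]]
ft_force: [0.9, 2.1, -1.3]
gripper_width: 0.0261
grasp_force: 35.0
wrist 652 [array([611.9, -19.1]), array([44. , 14.3]), np.float64(59.7)]
```

```bash
python3 -m handwheel '0 0.18 0 0 0 -6 1;0 0.18 0 0 0 -6 1;0 0.18 0 0 0 -5 1;0 0 0 0 0 0 1;0 0 0 0 0 0 1;0 0 0 0 0 0 1'; python3 bar.py; python3 -c "
from station import manip;s=manip.read_state();print(s['ft_torque'],s['joint_pos'])"
```

```text
t: 21.1
eef_pos: [0.6132, -0.0179, 0.3246]
orientation: [[-0.827, -0.562, 0.0], [-0.562, 0.827, 0.001], [-0.001, 0.001, -1.0]]
ft_force: [1.0, 3.8, -0.8]
gripper_width: 0.0254
grasp_force: 35.0
wrist 648 [array([611.9, -19.2]), array([43.6, 14.2]), np.float64(76.6)]
[ 0.9817433  -0.15815988 -0.09772725] [-4.82746657e-02  4.36937932e-01  1.59205390e+00  1.00887846e-03
  1.11224559e+00 -2.21705483e+00]
```

Bar at 76.6°, i.e. fastener about 1.5. I back off within the play, lift out and check.

```bash
python3 -m handwheel '0 0 0 0 0 6 1;0 0 0 0 0 5 1;0 0 -2 0 0 0 1;0 0 -5 0 0 0 1;0 0 -8 0 0 0 1;0 0 -20 0 0 0 1;0 0 -30 0 0 0 1;0 0 0 0 0 8 1;0 0 0 0 0 8 1;0 0 0 0 0 8 1;0 0 0 0 0 8 1;0 0 0 0 0 8 1'; python3 bar.py; python3 -m handwheel '0 0 0 0 0 8 1;0 0 0 0 0 7 1;0 0 0 0 0 0 1;0 0 0 0 0 0 1;0 0 0 0 0 0 1'; python3 fine.py | grep blade
```

```text
t: 22.35
eef_pos: [0.613, -0.0183, 0.3903]
orientation: [[-0.957, 0.291, 0.001], [0.291, 0.957, -0.0], [-0.001, -0.0, -1.0]]
ft_force: [0.4, -0.6, -0.2]
gripper_width: 0.0256
grasp_force: 35.0
wrist 631 [array([612. , -19.3]), array([43.8, 14.4]), np.float64(76.8)]
t: 22.9
eef_pos: [0.6131, -0.0183, 0.3897]
orientation: [[-0.853, 0.523, 0.0], [0.523, 0.853, -0.0], [-0.0, 0.0, -1.0]]
ft_force: [0.6, 0.1, -0.9]
gripper_width: 0.0255
grasp_force: 35.0
blade 31 along -8.1 5.8 across pct [1.36 2.41 2.74]
blade 31 along -8.2 5.7 across pct [2.02 2.52 2.73]
blade 31 along -8.2 5.0 across pct [1.45 2.52 2.67]
```

```bash
python3 -m handwheel '-6.9 -38.8 0 0 0 0 1;-6.9 -38.8 0 0 0 0 1;-6.9 -38.8 0 0 0 0 1;-6.9 -38.8 0 0 0 0 1;-6.9 -38.8 0 0 0 0 1;-6.9 -38.8 0 0 0 0 1;0 0 0 0 0 0 1;0 0 0 0 0 0 1;0 0 0 0 0 0 1'
```

```text
t: 23.95
eef_pos: [0.5264, -0.2375, 0.3895]
orientation: [[-0.852, 0.524, 0.0], [0.524, 0.852, 0.001], [0.0, 0.001, -1.0]]
ft_force: [-0.2, 0.8, -1.2]
gripper_width: 0.0256
grasp_force: 35.0
```

```bash
python3 -m handwheel '0 0 25 0 0 0 1;0 0 25 0 0 0 1;0 0 25 0 0 0 1;0 0 20 0 0 0 1;0 0 8 0 0 0 1;0 0 3 0 0 0 1;0 0 1.5 0 0 0 1;0 0 0 0 0 0 1;0 0 0 0 0 0 1'
```

```text
t: 24.85
eef_pos: [0.5264, -0.2381, 0.2829]
orientation: [[-0.851, 0.525, 0.002], [0.525, 0.851, -0.001], [-0.002, 0.0, -1.0]]
ft_force: [-0.2, -0.5, -1.6]
gripper_width: 0.0262
grasp_force: 35.0
```

```bash
python3 -m handwheel '0 0 0.8 0 0 0 1;0 0 0.7 0 0 0 1;0 0 0 0 0 0 1;0 0 0 0 0 0 1'
```

```text
t: 25.25
eef_pos: [0.5262, -0.2382, 0.2808]
orientation: [[-0.851, 0.525, 0.001], [0.525, 0.851, -0.0], [-0.001, 0.0, -1.0]]
ft_force: [-0.7, 0.5, 1.8]
gripper_width: 0.0258
grasp_force: 35.0
```

```bash
python3 -m handwheel '0 0 0.4 0 0 0 1;0 0 0 0 0 0 1;0 0 0 0 0 0 0.3;0 0 0 0 0 0 0.3;0 0 0 0 0 0 0.3;0 0 0 0 0 0 0.3;0 0 -10 0 0 0 0.3;0 0 -30 0 0 0 0.3;0 0 -35 0 0 0 0.3;0 0 -35 0 0 0 0.3;0 0 0 0 0 0 0.3;0 0 0 0 0 0 0.3'
python3 - <<'E'
from h import *
for n in("side","scene"):
    p=shot(n);P=cloud(p).reshape(-1,3);m=np.hypot(P[:,0]-.526,P[:,1]+.237)<.02
    q=P[m&(P[:,2]>.09)&(P[:,2]<.17)];print(n,q[:,2].max(),np.median(q,0),q.min(0),q.max(0))
E
```

```text
t: 26.45
eef_pos: [0.526, -0.238, 0.3914]
orientation: [[-0.851, 0.525, 0.002], [0.525, 0.851, -0.001], [-0.002, 0.0, -1.0]]
ft_force: [-0.3, 0.3, -0.7]
gripper_width: 0.0637
grasp_force: 0.0
side 0.15589278378514027 [ 0.5220098  -0.22928501  0.13245921] [ 0.51137333 -0.24643057  0.09030047] [ 0.53790889 -0.22024886  0.15589278]
scene 0.15510558006928754 [ 0.51404492 -0.2419527   0.12581001] [ 0.50792953 -0.25278355  0.09086963] [ 0.53464579 -0.22248368  0.15510558]
```

The driver is seated. Now the cover.

```bash
python3 -m handwheel '8.3 46.3 0 0 0 0 0;8.3 46.3 0 0 0 0 0;8.3 46.3 0 0 0 0 0;8.3 46.3 0 0 0 0 0;8.3 46.3 0 0 0 0 0;0 0 0 0 0 8.5 0;0 0 0 0 0 8.5 0;0 0 0 0 0 8.5 0;0 0 0 0 0 8.5 0;0 0 0 0 0 8.5 0;0 0 0 0 0 8.5 0;0 0 0 0 0 8.5 0'; python3 -m handwheel '0 0 0 0 0 8.5 0;0 0 50 0 0 0 0;0 0 40 0 0 0 0;0 0 0 0 0 0 0;0 0 0 0 0 0 0;0 0 0 0 0 0 0'
python3 - <<'E'
from h import *
p=shot("side");P=cloud(p).reshape(-1,3);
q=P[(P[:,2]>.045)&(P[:,2]<.066)&(abs(P[:,0]-.612)<.05)&(abs(P[:,1]+.0193)<.09)];print(rect(q))
E
```

```text
t: 27.75
eef_pos: [0.6121, -0.0192, 0.3883]
orientation: [[0.026, 1.0, -0.004], [1.0, -0.026, 0.0], [0.0, -0.004, -1.0]]
ft_force: [-0.2, 1.2, 0.2]
gripper_width: 0.0913
grasp_force: 0.0
t: 28.35
eef_pos: [0.6132, -0.0193, 0.302]
orientation: [[0.168, 0.986, 0.003], [0.986, -0.168, -0.0], [0.001, 0.003, -1.0]]
ft_force: [0.5, -0.8, -0.7]
gripper_width: 0.0911
grasp_force: 0.0
[array([612.2, -16.8]), array([146. ,  61.7]), np.float64(80.2)]
```

```bash
python3 -m handwheel '0 0 35 0 0 0 0;0 0 25 0 0 0 0;0 0 16 0 0 0 0;0 0 0 0 0 0 0;0 0 0 0 0 0 0;0 0 0 0 0 0 1;0 0 0 0 0 0 1;0 0 0 0 0 0 1;0 0 0 0 0 0 1;0 0 0 0 0 0 1;0 0 0 0 0 0 1' 35
```

```text
t: 29.5
eef_pos: [0.6122, -0.0192, 0.2245]
orientation: [[0.168, 0.986, -0.0], [0.986, -0.168, 0.0], [0.0, -0.0, -1.0]]
ft_force: [-1.6, 0.4, 3.2]
gripper_width: 0.06
grasp_force: 35.0
```

```bash
python3 -m handwheel '0 0 -4 0 0 0 1;0 0 -4 0 0 0 1;0 0 -6 0 0 0 1;0 0 0 0 0 0 1'; python3 -m handwheel '0 0 -10 0 0 0 1;0 0 -20 0 0 0 1;0 0 -30 0 0 0 1;0 0 0 0 0 0 1;0 0 0 0 0 0 1'; python3 - <<'E'
from h import *
for n in ("scene","side"):
    p=shot(n);P=cloud(p).reshape(-1,3)
    q=P[(abs(P[:,0]-.612)<.05)&(abs(P[:,1]+.0193)<.09)]
    print(n,np.histogram(q[:,2],np.arange(0,.15,.01))[0])
    if n=="side":
        h=P[(abs(P[:,0]-.488)<.045)&(abs(P[:,1]-.155)<.1)];print("patch high",(h[:,2]>.008).sum(),h[h[:,2]>.008][:, :2].min(0) if (h[:,2]>.008).any() else '')
E
```

```text
t: 29.9
eef_pos: [0.6127, -0.0193, 0.239]
orientation: [[0.168, 0.986, 0.002], [0.986, -0.168, -0.0], [0.0, 0.002, -1.0]]
ft_force: [-0.3, -0.5, -0.7]
gripper_width: 0.0599
grasp_force: 35.0
t: 30.4
eef_pos: [0.6122, -0.0192, 0.2986]
orientation: [[0.168, 0.986, 0.001], [0.986, -0.168, 0.0], [0.0, 0.001, -1.0]]
ft_force: [-0.1, 0.5, -3.1]
gripper_width: 0.0598
grasp_force: 35.0
scene [658 227 313 327 253  74  28   0   0   0 136 255 485 317]
side [837 120 177  82 121   0   0   0   0   0  43 109 563 151]
patch high 14 [0.52596186 0.18729256]
```

```bash
python3 -m handwheel '28 -30.8 0 0 0 0 1;28 -30.8 0 0 0 0 1;28 -30.8 0 0 0 0 1;28 -30.8 0 0 0 0 1;28 -30.8 0 0 0 0 1;0 0 0 0 0 -4.8 1;0 0 0 0 0 -4.9 1;0 0 30 0 0 0 1;0 0 35 0 0 0 1;0 0 25 0 0 0 1;0 0 0 0 0 0 1;0 0 0 0 0 0 1'; python3 -m handwheel '0 0 4 0 0 0 1;0 0 4 0 0 0 1;0 0 2 0 0 0 1;0 0 1 0 0 0 1;0 0 0 0 0 0 1;0 0 0 0 0 0 1'
```

```text
t: 31.7
eef_pos: [0.4839, 0.1446, 0.2076]
orientation: [[-0.001, 1.0, -0.002], [1.0, 0.001, -0.0], [-0.0, -0.002, -1.0]]
ft_force: [-0.0, 0.3, -1.6]
gripper_width: 0.0596
grasp_force: 35.0
t: 32.3
eef_pos: [0.484, 0.1446, 0.1973]
orientation: [[-0.001, 1.0, 0.0], [1.0, 0.001, 0.0], [0.0, 0.0, -1.0]]
ft_force: [-0.4, 0.1, -2.0]
gripper_width: 0.0598
grasp_force: 35.0
```

```bash
python3 -m handwheel '0 0 0.7 0 0 0 1;0 0 0.5 0 0 0 1;0 0 0 0 0 0 1;0 0 0 0 0 0 1'
```

```text
t: 32.7
eef_pos: [0.4841, 0.1446, 0.1965]
orientation: [[-0.001, 1.0, 0.001], [1.0, 0.001, 0.0], [0.0, 0.001, -1.0]]
ft_force: [-1.9, -0.5, 5.3]
gripper_width: 0.0598
grasp_force: 35.0
```

Contact. I release to 75 mm, rise, and check everything.

```bash
python3 -m handwheel '0 0 0 0 0 0 0.17;0 0 0 0 0 0 0.17;0 0 0 0 0 0 0.17;0 0 0 0 0 0 0.17;0 0 -10 0 0 0 0.17;0 0 -30 0 0 0 0.17;0 0 -50 0 0 0 0.17;0 0 -50 0 0 0 0.17;0 0 -40 0 0 0 0.17;0 0 0 0 0 0 0.17;0 0 0 0 0 0 0.17;0 0 0 0 0 0 0.17'
python3 - <<'E'
from h import *
p=shot("side","end");P=cloud(p).reshape(-1,3)
def f(t,lo,hi,cx,cy,r):
    q=P[(P[:,2]>lo)&(P[:,2]<hi)&(abs(P[:,0]-cx)<r)&(abs(P[:,1]-cy)<r)];print(t,len(q),rect(q) if len(q)>5 else '',q[:,2].max() if len(q) else '')
f("cover",.025,.06,.484,.145,.1);f("plate",.012,.025,.484,.145,.04);f("block",.02,.04,.50,-.03,.06);f("driver",.13,.17,.526,-.237,.02);f("bar",.05,.065,.612,-.019,.03)
E
```

```text
t: 33.9
eef_pos: [0.4834, 0.1444, 0.3749]
orientation: [[-0.001, 1.0, -0.002], [1.0, 0.001, -0.001], [-0.001, -0.002, -1.0]]
ft_force: [-0.2, 0.6, -0.1]
gripper_width: 0.0758
grasp_force: 0.0
cover 239 [array([484.8, 157.3]), array([123.4,  60.5]), np.float64(89.8)] 0.03926402734052303
plate 438 [array([483.3, 147.6]), array([74.7, 57. ]), np.float64(89.8)] 0.024934691630379868
block 14 [array([483.7,   5.6]), array([7.7, 9.5]), np.float64(7.1)] 0.02987075027794006
driver 0  
bar 0
```

View pics/end.png

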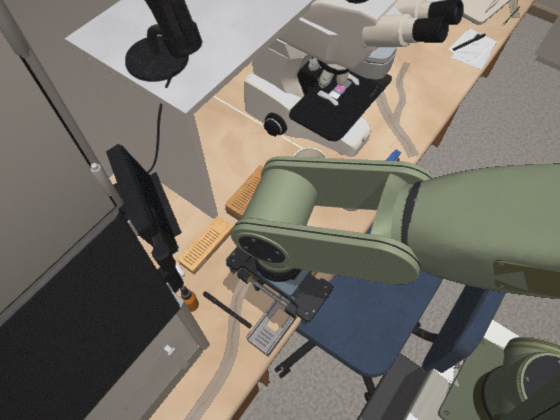

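The picture shows the cover flat at (270,325), clear of the marker at (228,308), with the arm hiding the rest. I check that from the scene camera and hand in if it is good.

```bash
python3 - <<'E'
from h import *
p=shot("scene");P=cloud(p).reshape(-1,3)
def f(t,lo,hi,cx,cy,r):
    q=P[(P[:,2]>lo)&(P[:,2]<hi)&(abs(P[:,0]-cx)<r)&(abs(P[:,1]-cy)<r)];ok=len(q)>5;print(t,len(q),rect(q) if ok else '',q[:,2].max() if len(q) else '');return ok
a=f("driver",.13,.17,.526,-.237,.025);b=f("bar",.052,.065,.612,-.019,.03);c=f("block",.02,.04,.50,-.03,.07)
if a and b: print(manip.sign_off())
E
```

```text
driver 170 [array([ 522.1, -238.6]), array([29.2, 25.3]), np.float64(31.2)] 0.15437052279975688
bar 95 [array([609.1, -19.1]), array([47.7, 18.4]), np.float64(78.3)] 0.0628072125257233
block 575 [array([498.7, -32.5]), array([ 50.9, 112. ]), np.float64(0.9)] 0.030879936882643677
the job is handed in; nothing more can be done
None
```

The job is handed in: the block and cover lie flat on the worktop, the cross bar lies along the box (about 1.5 rad), and the driver is back in its stand; no pass/fail result came back.

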